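# Unlock the vial locker by feel with the panel key

### The arm

A 7-joint arm with a two-finger parallel gripper is mounted at the origin on a cart in front of the work surface, level with it; the furniture and walls round the work are solid. World frame = base frame: x ahead of the robot, y to its left, z up, the work surface at z = 0. Lengths are in m, angles in rad, forces in N, time in s.
With the tool pointing down it reaches from about 0.425 to 0.95 m from the base axis. Payload 4.7 kg.
Tool frame: the origin (TCP) lies at the very end of the fingers, on their centre line; the grasp point (between the pads) lies behind it (r.grip_depth is the z of the grasp point in the tool frame, in m); z points along the fingers, y is the line along which they close (so a half turn about z gives the same grasp; the last joint's range is limited). The gripper opens to 87 mm and grips with 3 to 60 N. Pads are 19 mm wide; open, the fingers measure 117 mm over their backs; the gripper's body (75 mm by 190 mm) begins 51 mm behind the grasp point.
Start: joints at [-1.202, 0.469, -0.049, 1.532, 0.024, 1.141, -0.082], TCP at [0.261, 0.622, 0.223] pointing down, gripper open.
Joint ranges: [-2.59, 2.59], [-0.33, 1.99], [-1.39, 1.29], [0.1, 2.45], [-1.04, 4.18], [0.21, 1.99], [-2.66, 2.66]. Speed limits (rad/s): [2.57, 2.57, 3.14, 3.14, 3.14, 3.14, 3.14].

### API

Orientations are given as a 3x3 rotation matrix whose columns are the frame's x, y, z axes.
In Python, from plant import sensors, eyes, job, r gives the robot as it stands. The module is installed in compiled form; this text tells all that it offers.
- The arm moves only by the tool arm_command, never from a script. Its argument "plan" is text: rows parted by semicolons, each of 7 numbers parted by spaces: the shift along the tool's x, y, z in cm, then the turn, a rotation vector about the tool's x, y, z in rad, then the finger opening in cm, from 0 to 8.7. In form: tx ty tz wx wy wz claw; .... A call has 1 to 10 rows; each row is the pose to reach, as a shift and turn from the pose commanded when the call began, along the tool's axes at that moment; what a row does not reach only later rows make up. A row lasts 1/8 s, in which the tool goes at most 62.5 mm and 10.7 degrees, less where a joint would pass 70% of its speed; a pose out of reach is approached as far as the arm can. A call with a gripper value outside its range is refused whole. The fingers move at their own pace and stop on an object; "squeeze" is the grip in N (left out, the last holds). Time passes only in rows, so rows that repeat a pose let the fingers close. It gives the time, the measured TCP pose, the force, the opening and the grip force at its end, in the units of the state.
- sensors.state(): the state, without advancing time (a new reading comes with each control period).
- eyes.camera(name): name is "scene" or "side" or "wrist"; returns (picture, depth): 420x560x3 uint8, blue, green, red; 420x560 float32, m along the optical axis (not along the pixel's ray), 0 where there is no reading.
- eyes.camera_params(name): a dict with "fx", "fy", "cx", "cy" (pixels), "R" (3x3) and "t" (3): a world point X has camera coordinates R X + t. Camera axes: x right, y down, z forward; pixel columns grow to the right and rows downward; lengths in m; the calibration is good to about 2 mm. A picture is of the moment at which its call begins: read the wrist's pose just before it. camera_params takes no time and is no camera call; for the wrist camera it gives the pose at the moment of the call.
- job.sign_off(): hands the job in; it is judged then, once.
Trained networks look in the newest picture that a camera, given by its name, has taken for a name from the list of things; names that differ only in an ending like _2 or _b are one class to them, and where a whole thing is asked for, a point or a joint stands for the part that bears it (a point fixed in the world has none). Each returns a list of dicts, best first, with "score" (0 to 1); they miss things now and then, are a little off and sometimes report something else, mostly with a low value. They report only what shows in the picture. A call takes as long as a camera call.
- eyes.boxes_of(camera, label): "centre" ([column, row] as shares, 0 to 1, of the picture: columns of its width, rows of its height, amid what is visible of it).
- eyes.place_of(camera, label): "centre" ([column, row] as shares, 0 to 1, of the picture: columns of its width, rows of its height: a listed point, or the origin of a listed thing).
The state is a dict: "time_s": time; "joint_pos": joint angles; "dq": joint speeds; "joint_efforts": joint torques, N m; "tcp_pos": TCP position; "orientation": TCP orientation; "contact_force": force on the tool from outside, world axes, zero at the start; "ft_torque": the same for the moment, N m; "finger_gap": finger opening in m; "grip_force": force on a finger pad.
Only numpy, scipy, OpenCV 4.12 (cv2) and the standard library are available. Lean on these libraries where they do the work, as an engineer would, in place of code of your own. Each camera call takes 0.05 s, during which the arm holds its last target. There are 200 camera calls.

### The job

The window hatch of the low grey vial locker is locked. Take the panel key out of its stand, stand it in the round lock in front of the hatch and, pressing lightly, turn it gently back and forth until it finds the driver's slot and drops fully home; then turn it counter-clockwise until the hatch springs ajar and leave it standing home in the lock. Never force the key, and do not disturb the other things on the bench.

Things in the scene. Friction and masses are not known exactly. Their poses are not given: they have to be found in the camera images.
- key_grip (a point): Centre of the panel key's flat black grip: 34 mm long (x of this point), 10 mm thick (y), 34 mm high (z, up). The key stands upright. Below on its axis: steel collar, underside 35 mm below this point; then a round shaft 15 mm across and 20 mm long; then a flat bit 15 mm long with a rounded end, 15 mm wide (along x), 5 mm thick (y), tip 70 mm below this point. 0.08 to 0.17 kg.
- key_collar (a point): Centre of the underside of the key's collar, 30 mm across, on the key's axis; axes as those of key_grip. It rests on the stand's rim (40 mm above the bench; stand 54 mm across, fixed, its bore 19 mm wide) at the start, and on the lock's rim when the key is fully home.
- lock_rim (a point): Centre of the lock's rim, 94 mm up, 6 mm above the deck; x points to the hatch, z up. Mouth 24 mm wide, narrowing to a 17.4 mm bore 5 mm down. 21 mm below the rim a driver with a 6.5 mm slot for the bit; slot direction hidden: 0.25 to 1.45 rad counter-clockwise of x, seen from above. A bit off the slot sinks the driver 1.5 mm on a spring (2 to 5 N), then is stopped; in line, it springs back up.
- hatch (a joint): Window hatch angle (rad): about 0 shut, 0.14 ajar (its stop). Hinged along its back edge, 27 to 139 mm behind the lock; it springs up by itself (front edge up 16 mm) once the driver's slot stands about 1.8 rad counter-clockwise of the lock's x. Key play is up to 0.15 rad. Driver stops: 0.1 and 2.25 rad counter-clockwise of x. The driver turns with about 0.05 N m and stays where left.
- locker: The low grey steel locker, 172 mm (x) by 200 mm (y), top 88 mm above the bench, fixed. Origin: centre of its underside; x points to its back. The lock stands 54 mm in front of the centre, in the front deck; behind it lies the clear-windowed hatch.
- beaker_solvent: Glass beaker, 74 mm across, 90 mm high, a bystander; origin at the centre of its underside.
- dropper_bottle: Small brown dropper bottle, 35 mm across, 76 mm high, a bystander; origin at the centre of its underside.
- vial_violet: Small vial with a black cap, 29 mm across, 57 mm high, a bystander; origin at the centre of its underside.
- mortar: Dark octagonal mortar, 81 mm across, 30 mm high, a bystander; origin at the centre of its underside.

How it is judged:
By the outcome, as a careful person would: the job done as asked, in the order asked, and still so for the second after the job is handed in, with the robot touching nothing.
It also fails if it takes over 58 s, if anything falls off the work surface, if the arm or the gripper's body presses on something with over 40 N, if the wrist force passes 120 N, or if a joint passes its speed limit or range.

## Working session

There is one attempt and no reset: what is moved stays moved. The work goes in short steps, Python scripts to look and compute and a tool call to move; the robot and the scene stay as the last step left them, time stands still between calls to the robot, and variables do not carry over. Pictures are saved under pics/ and viewed, at most 10 in all, crops included, and the job is handed in when it is done.

Besides the shell and the picture viewer there is one more tool, called after "Request:" as a command line: name --argument value ..., lists and objects as JSON in quotes. arm_command: Moves the arm, as the interface text tells. Its arguments: {"type":"object","properties":{"plan":{"type":"string"},"squeeze":{"type":"number"}},"required":["plan"]}

```bash
mkdir -p pics
cat > h.py <<'E'
from plant import sensors, eyes, job, r
import numpy as np, cv2
def px(c,label,f='place_of'):
    return [(round(d['score'],2),round(d['centre'][0]*560,1),round(d['centre'][1]*420,1)) for d in getattr(eyes,f)(c,label)[:2]]
def ray(c,u,v,P=None):
    P=P or eyes.camera_params(c); R=np.array(P['R']);t=np.array(P['t'])
    return -R.T@t, R.T@np.array([(u-P['cx'])/P['fx'],(v-P['cy'])/P['fy'],1])
def atz(c,u,v,z,P=None):
    o,d=ray(c,u,v,P); return o+d*(z-o[2])/d[2]
def tri(l):
    A=np.zeros((3,3));b=np.zeros(3)
    for o,d in l:
        d=d/np.linalg.norm(d);M=np.eye(3)-np.outer(d,d);A+=M;b+=M@o
    return np.linalg.solve(A,b)
E
python3 - <<'E'
from h import *
np.set_printoptions(precision=4,suppress=True)
for c in ['scene','side','wrist']:
    p,d=eyes.camera(c); cv2.imwrite(f'pics/{c}0.png',p); np.save(f'pics/{c}0.npy',d)
Z=dict(key_grip=.075,key_collar=.04,lock_rim=.094,locker=0,beaker_solvent=0,dropper_bottle=0,vial_violet=0,mortar=0)
for n,z in Z.items():
    for c in ['scene','side']:
        q=px(c,n); print(n,c,[(a,atz(c,u,v,z)) for a,u,v in q], q)
print(r.grip_depth, sensors.state())
E
python3 -c "
import cv2,numpy as np
a=cv2.imread('pics/scene0.png');b=cv2.imread('pics/side0.png')
cv2.imwrite('pics/s0.png',a)"
```

```text
key_grip scene [(0.75, array([ 0.4531, -0.2814,  0.075 ]))] [(0.75, 310.1, 289.0)]
key_grip side [(0.64, array([ 0.4458, -0.2759,  0.075 ]))] [(0.64, 261.9, 268.0)]
key_collar scene [(0.6, array([ 0.4452, -0.2736,  0.04  ]))] [(0.6, 304.6, 297.5)]
key_collar side [(0.76, array([ 0.4561, -0.2763,  0.04  ]))] [(0.76, 266.0, 278.2)]
lock_rim scene [(0.67, array([0.5421, 0.0226, 0.094 ]))] [(0.67, 256.8, 197.6)]
lock_rim side [(0.94, array([0.5417, 0.0386, 0.094 ]))] [(0.94, 274.9, 202.3)]
locker scene [(0.75, array([0.6125, 0.0338, 0.    ]))] [(0.75, 273.6, 208.3)]
locker side [(0.87, array([0.6064, 0.0179, 0.    ]))] [(0.87, 295.8, 228.6)]
beaker_solvent scene [(0.94, array([ 0.69  , -0.1936, -0.    ]))] [(0.94, 348.3, 239.3)]
beaker_solvent side [(0.8, array([ 0.6767, -0.2016,  0.    ]))] [(0.8, 336.1, 264.6)]
dropper_bottle scene [(0.71, array([ 0.6042, -0.2865,  0.    ]))] [(0.71, 352.2, 276.0)]
dropper_bottle side [(0.77, array([ 0.6076, -0.2868,  0.    ])), (0.33, array([ 0.6862, -0.1943,  0.    ]))] [(0.77, 321.0, 285.3), (0.33, 338.5, 262.8)]
vial_violet scene [(0.64, array([ 0.
[... 267 characters left out ...]
297.1)]
mortar side [(0.61, array([0.4077, 0.3356, 0.    ]))] [(0.61, 224.7, 190.5)]
-0.0187 {'time_s': 0.95, 'joint_pos': array([-1.2019,  0.4686, -0.0486,  1.5325,  0.0241,  1.141 , -0.0823]), 'dq': array([ 0.0002,  0.0007, -0.0001, -0.0003, -0.0002, -0.0014,  0.0006]), 'joint_efforts': array([  0.    , -50.7835,  -0.0807, -23.6451,  -0.0612,   0.0312,
         0.    ]), 'tcp_pos': array([0.2614, 0.6223, 0.2226]), 'orientation': array([[-0.9219,  0.3874, -0.    ],
       [ 0.3874,  0.9219,  0.0001],
       [ 0.0001,  0.0001, -1.    ]]), 'contact_force': array([ 0.1185,  0.0022, -0.244 ]), 'ft_torque': array([-0.004 , -0.0096,  0.0336]), 'grip_force': 0.0, 'finger_gap': 0.08704131522953133}
```

View pics/scene0.png

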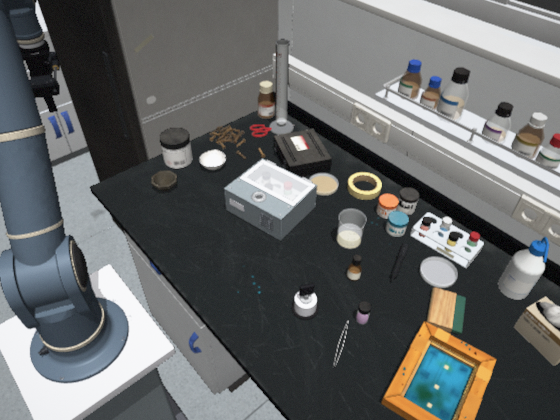

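View pics/side0.png

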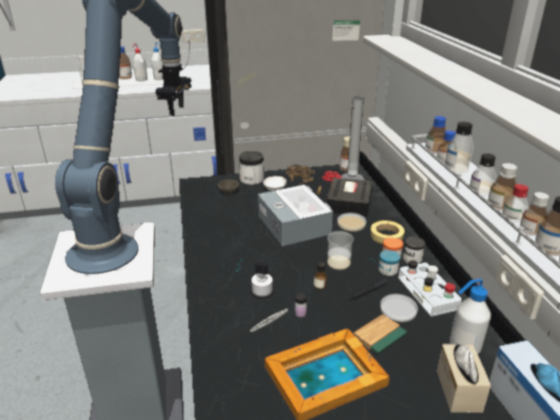

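The scene view shows the locker with its lock at (258,197) and the key on its white stand at (305,298). The beaker is at (349,235), the dropper at (354,270) and the vial at (363,315). The side view agrees. Next I'll work out the wrist camera offset.

Run:
```python
from h import *
np.set_printoptions(precision=4,suppress=True)
P=eyes.camera_params('wrist');s=sensors.state();R=s['orientation'];p=s['tcp_pos']
C=np.array(P['R']);c=-C.T@P['t']
print('cam in tool',R.T@(c-p),'axis',R.T@C[2],'right',R.T@C[0],P['fx'])
for n in [(.542,.03,.094),(.450,-.277,.075)]:
    print(n,'shift', R.T@(np.array(n)-p)*100)
```

```text
cam in tool [ 0.0773  0.0007 -0.1613] axis [-0.2824  0.0002  0.9593] right [ 0.0005  1.     -0.    ] 342.3155707239127
(0.542, 0.03, 0.094) shift [-48.8132 -43.7398  12.8496]
(0.45, -0.277, 0.075) shift [-52.2241 -75.6068  14.7472]
```

Request:
arm_command --plan "-48.8 -43.7 -5 0 0 1.1 8.7;-48.8 -43.7 -5 0 0 1.1 8.7;-48.8 -43.7 -5 0 0 1.1 8.7;-48.8 -43.7 -5 0 0 1.1 8.7;-48.8 -43.7 -5 0 0 1.1 8.7;-48.8 -43.7 -5 0 0 1.1 8.7;-48.8 -43.7 -5 0 0 1.1 8.7;-48.8 -43.7 -5 0 0 1.1 8.7;-48.8 -43.7 -5 0 0 1.1 8.7;-48.8 -43.7 -5 0 0 1.1 8.7"

```text
time_s: 2.2
tcp_pos: [0.5291, 0.0575, 0.2707]
orientation: [[-0.073, 0.997, 0.001], [0.997, 0.073, 0.001], [0.001, 0.001, -1.0]]
contact_force: [0.7, 0.2, 0.4]
finger_gap: 0.0869
grip_force: 0.0
```

Request:
arm_command --plan "0 0 0 0 0 0 8.7;0 0 0 0 0 0 8.7;0 0 0 0 0 0 8.7"

```text
time_s: 2.58
tcp_pos: [0.5279, 0.0611, 0.2699]
orientation: [[-0.076, 0.997, -0.001], [0.997, 0.076, 0.001], [0.001, -0.001, -1.0]]
contact_force: [0.5, 0.4, 0.5]
finger_gap: 0.0865
grip_force: 0.0
```

Run:
```python
from h import *
np.set_printoptions(precision=4,suppress=True)
s=sensors.state();P=eyes.camera_params('wrist')
p,d=eyes.camera('wrist');cv2.imwrite('pics/w1.png',p);np.save('pics/w1.npy',d)
import pickle;pickle.dump(P,open('pics/w1.pkl','wb'))
print(s['time_s'],s['tcp_pos'],s['orientation'],s['joint_pos'])
for n,z in [('lock_rim',.094),('locker',0)]:
    q=px('wrist',n);print(n,q,[atz('wrist',u,v,z,P) for _,u,v in q])
for u,v in [(a[1],a[2]) for a in q]: print(d[int(v),int(u)])
```

```text
2.575 [0.5279 0.0611 0.2699] [[-0.0761  0.9971 -0.0007]
 [ 0.9971  0.0761  0.0007]
 [ 0.0007 -0.0006 -1.    ]] [-0.5817  0.1968  0.4565  1.8333 -0.0961  1.1336 -0.0158]
lock_rim [(0.79, 293.3, 226.3)] [array([0.5511, 0.0264, 0.094 ])]
locker [(0.92, 331.2, 201.3)] [array([0.6051, 0.033 , 0.    ])]
0.3554917
```

View pics/w1.png

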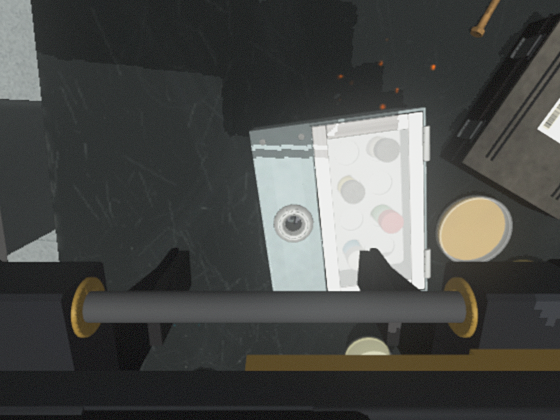

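The lock ring is at (293,222). The deck's front-left corner is at (250,131), its back-left corner at (425,108), and the front edge runs down to (273,290).

Run:
```python
from h import *
import pickle
np.set_printoptions(precision=4,suppress=True)
P=pickle.load(open('pics/w1.pkl','rb'));p=cv2.imread('pics/w1.png');d=np.load('pics/w1.npy')
g=cv2.cvtColor(p,cv2.COLOR_BGR2GRAY)
print(cv2.HoughCircles(cv2.medianBlur(g,3),cv2.HOUGH_GRADIENT,1,10,param1=120,param2=15,minRadius=5,maxRadius=24)[0][:12] )
a=[atz('',u,v,.088,P) for u,v in [(250,131),(273,290),(425,108),(427,290),(313,126),(327,290)]]
for x in a: print(x)
y=lambda i,j:np.arctan2(*(a[j]-a[i])[1::-1])
print('front edge dir',y(1,0)-np.pi/2,'side',y(0,2),'back',y(3,2)-np.pi/2,'hatch',y(5,4)-np.pi/2,'len',np.linalg.norm(a[2]-a[0]))
print(atz('',293.3,222.5,.094,P),atz('',293.3,226.3,.094,P))
# depth points of ring
for u,v in [(293,208),(278,222),(309,222),(293,238),(265,200)]:
    o,dd=ray('',u,v,P);print(u,v,o+dd*d[v,u])
cv2.imwrite('pics/w1c.png',cv2.resize(p[95:295,240:440],None,fx=3,fy=3,interpolation=2))
```

```text
[[293.5 225.5  16.6]
 [386.5 149.5  13. ]
 [352.5 191.5  11.6]
 [367.5 360.5  23.4]
 [537.5 114.5  16.7]
 [534.5  55.5  21.1]
 [482.5 138.5  21.2]
 [382.5 217.5  13.6]
 [500.5 110.5  22.3]
 [287.5 216.5  11. ]
 [488.5 221.5  22.3]
 [457.5 288.5  11.8]]
[0.5004 0.119  0.088 ]
[ 0.5359 -0.0523  0.088 ]
[0.6665 0.1533 0.088 ]
[ 0.7078 -0.039   0.088 ]
[0.5612 0.1284 0.088 ]
[ 0.5962 -0.0476  0.088 ]
front edge dir 0.20479670664311378 side 0.20378759412483846 back 0.21170286835827934 hatch 0.19627391534408622 len 0.16961842167452398
[0.5508 0.0305 0.094 ] [0.5511 0.0264 0.094 ]
293 208 [0.5492 0.0453 0.0911]
278 222 [0.5349 0.0299 0.0942]
309 222 [0.5671 0.0319 0.0925]
293 238 [0.552  0.0136 0.0942]
265 200 [0.5198 0.0503 0.0863]
```

View pics/w1c.png

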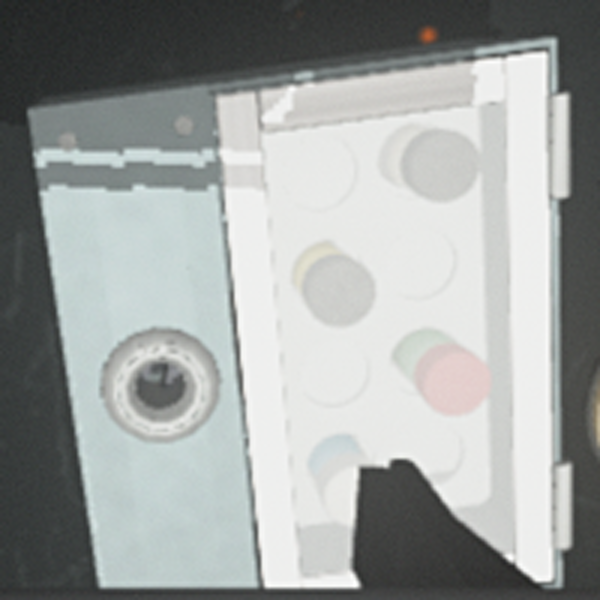

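Request:
arm_command --plan "-33.5 -10.0 3 0 0 0.3 8.7;-33.5 -10.0 3 0 0 0.3 8.7;-33.5 -10.0 3 0 0 0.3 8.7;-33.5 -10.0 3 0 0 0.3 8.7;-33.5 -10.0 3 0 0 0.3 8.7;-33.5 -10.0 3 0 0 0.3 8.7;-33.5 -10.0 3 0 0 0.3 8.7;-33.5 -10.0 3 0 0 0.3 8.7;-33.5 -10.0 3 0 0 0.3 8.7"

```text
time_s: 3.85
tcp_pos: [0.454, -0.2804, 0.24]
orientation: [[0.222, 0.975, 0.0], [0.975, -0.222, 0.001], [0.001, -0.0, -1.0]]
contact_force: [-0.2, 0.7, 0.3]
finger_gap: 0.0867
grip_force: 0.0
```

The crop shows the lock ring's centre at about (293,223) in the full picture, so the lock is near (0.551, 0.030), with yaw about 0.205. Next is the key.

Run:
```python
from h import *
import pickle
np.set_printoptions(precision=4,suppress=True)
s=sensors.state();P=eyes.camera_params('wrist')
p,d=eyes.camera('wrist');cv2.imwrite('pics/w2.png',p);np.save('pics/w2.npy',d)
pickle.dump((P,s),open('pics/w2.pkl','wb'))
for n,z in [('key_grip',.075),('key_collar',.04)]:
    q=px('wrist',n);print(n,q,[atz('wrist',u,v,z,P) for _,u,v in q])
# top of grip from depth
vv,uu=np.mgrid[0:420,0:560]
R=np.array(P['R']);X=np.stack([(uu-P['cx'])/P['fx']*d,(vv-P['cy'])/P['fy']*d,d],-1);W=(X-P['t'])@R
m=(d>0)&(np.hypot(W[...,0]-.452,W[...,1]+.278)<.035)
for lo,hi in [(.088,.097),(.06,.088),(.03,.05)]:
    k=m&(W[...,2]>lo)&(W[...,2]<hi);Q=W[k]
    if len(Q)>5:
        (c,sz,a)=cv2.minAreaRect((Q[:,:2]*1000).astype(np.float32));print(lo,len(Q),Q.mean(0),c,sz,a,'px',uu[k].mean(),vv[k].mean())
cv2.imwrite('pics/w2c.png',cv2.resize(p[100:300,180:380],None,fx=3,fy=3,interpolation=2))
```

```text
key_grip [(0.65, 263.2, 191.1)] [array([ 0.445 , -0.2745,  0.075 ])]
key_collar [(0.55, 262.2, 185.0)] [array([ 0.4426, -0.2753,  0.04  ])]
0.088 349 [ 0.4441 -0.2755  0.0905] (444.1438293457031, -275.91192626953125) (9.852264404296875, 33.556339263916016) 62.248924255371094 px 262.0114613180516 196.04297994269342
0.06 204 [ 0.4458 -0.2716  0.0753] (445.36187744140625, -271.8835754394531) (3.5641441345214844, 32.83099365234375) 66.63660430908203 px 263.27450980392155 188.20098039215685
0.03 1328 [ 0.4457 -0.271   0.0398] (443.9284362792969, -275.612548828125) (52.46127700805664, 53.10829162597656) 75.98709106445312 px 264.1152108433735 180.4254518072289
```

View pics/w2c.png

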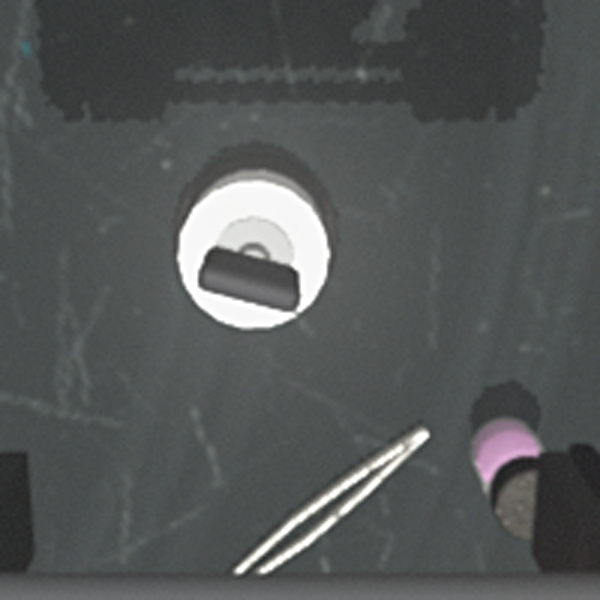

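The crop shows the key's black grip at about (262,196) in the full picture, centred on the stand. That gives (0.444, -0.2757), with the grip's top at 0.09 as expected and key x yaw about -0.484. I'll turn, go above it, and check before descending.

Request:
arm_command --plan "0.24 -1.07 5 0 0 1.83 7;0.24 -1.07 10 0 0 1.83 7;0.24 -1.07 10 0 0 1.83 7;0.24 -1.07 10 0 0 1.83 7;0.24 -1.07 10 0 0 1.83 7;0.24 -1.07 10 0 0 1.83 7;0.24 -1.07 10 0 0 1.83 7;0.24 -1.07 10 0 0 1.83 7;0.24 -1.07 10 0 0 1.83 7;0.24 -1.07 10 0 0 1.83 7"

```text
time_s: 5.25
tcp_pos: [0.4437, -0.2767, 0.1401]
orientation: [[0.883, -0.47, 0.0], [-0.47, -0.883, 0.0], [0.0, -0.0, -1.0]]
contact_force: [-0.2, 0.2, -0.4]
finger_gap: 0.0699
grip_force: 0.0
```

Request:
arm_command --plan "0 0 0 0 0 0 7;0 0 0 0 0 0 7"

```text
time_s: 5.5
tcp_pos: [0.4435, -0.2771, 0.1401]
orientation: [[0.885, -0.465, 0.0], [-0.465, -0.885, 0.0], [-0.0, -0.0, -1.0]]
contact_force: [-0.3, 0.4, 0.6]
finger_gap: 0.0698
grip_force: 0.0
```

```bash
cat > k.py <<'E'
from h import *
import sys
np.set_printoptions(precision=4,suppress=True)
def look(name,cx,cy,lo,hi,rad=.035):
    s=sensors.state();P=eyes.camera_params('wrist');p,d=eyes.camera('wrist');cv2.imwrite(f'pics/{name}.png',p)
    vv,uu=np.mgrid[0:420,0:560]
    X=np.stack([(uu-P['cx'])/P['fx']*d,(vv-P['cy'])/P['fy']*d,d],-1);W=(X-P['t'])@np.array(P['R'])
    k=(d>0)&(np.hypot(W[...,0]-cx,W[...,1]-cy)<rad)&(W[...,2]>lo)&(W[...,2]<hi);Q=W[k]
    print(s['time_s'],s['tcp_pos'],'yawy',np.arctan2(s['orientation'][1,1],s['orientation'][0,1]),'q7',s['joint_pos'][6])
    if len(Q)>5:
        c,sz,a=cv2.minAreaRect((Q[:,:2]*1000).astype(np.float32));print(len(Q),Q.mean(0),c,sz,a)
        e=(np.array([*np.array(c)/1000,s['tcp_pos'][2]])-s['tcp_pos']);print('tool shift cm',s['orientation'].T@e*100,'px',uu[k].mean(),vv[k].mean())
E
python3 -c "
from k import *
look('w3',.444,-.276,.086,.098)"
```

```text
5.5 [ 0.4435 -0.2771  0.1401] yawy -2.054168491894436 q7 -0.9800444035939919
728 [ 0.4457 -0.2763  0.0903] (444.86114501953125, -275.9970703125) (10.00102424621582, 33.10945510864258) 61.87741470336914
tool shift cm [ 0.0729 -0.1607  0.    ] px 272.3543956043956 232.49587912087912
```

Request:
arm_command --plan "0.05 -0.14 4 0 0 0 7;0.05 -0.14 7 0 0 0 7;0.05 -0.14 7.9 0 0 0 7;0.05 -0.14 7.9 0 0 0 3;0.05 -0.14 7.9 0 0 0 0.5;0.05 -0.14 7.9 0 0 0 0.5;0.05 -0.14 7.9 0 0 0 0.5;0.05 -0.14 7.9 0 0 0 0.5" --squeeze 25

```text
time_s: 6.55
tcp_pos: [0.4445, -0.2764, 0.0613]
orientation: [[0.884, -0.467, 0.0], [-0.467, -0.884, 0.0], [0.0, -0.0, -1.0]]
contact_force: [-0.1, 0.4, -0.4]
finger_gap: 0.0279
grip_force: 0.0
```

Request:
arm_command --plan "0 0 0 0 0 0 0.5;0 0 0 0 0 0 0.5;0 0 0 0 0 0 0.5;0 0 0 0 0 0 0.5"

```text
time_s: 7.05
tcp_pos: [0.4443, -0.2765, 0.061]
orientation: [[0.884, -0.467, -0.0], [-0.467, -0.884, 0.0], [-0.0, 0.0, -1.0]]
contact_force: [0.5, 0.3, -0.4]
finger_gap: 0.0099
grip_force: 25.0
```

Request:
arm_command --plan "0 0 -5 0 0 0 0.5;0 0 -10 0 0 0 0.5;0 0 -14 0 0 0 0.5;-4.88 -32.08 -14 0 0 -0.89 0.5;-4.88 -32.08 -14 0 0 -0.89 0.5;-4.88 -32.08 -14 0 0 -0.89 0.5;-4.88 -32.08 -14 0 0 -0.89 0.5;-4.88 -32.08 -14 0 0 -0.89 0.5;-4.88 -32.08 -14 0 0 -0.89 0.5;-4.88 -32.08 -14 0 0 -0.89 0.5"

```text
time_s: 8.3
tcp_pos: [0.5508, 0.0304, 0.2007]
orientation: [[0.919, 0.394, -0.001], [0.394, -0.919, -0.001], [-0.001, 0.0, -1.0]]
contact_force: [-0.8, -0.8, -1.1]
finger_gap: 0.0098
grip_force: 25.0
```

Request:
arm_command --plan "0 0 0 0 0 0 0.5;0 0 0 0 0 0 0.5;0 0 0 0 0 0 0.5"

```text
time_s: 8.68
tcp_pos: [0.5509, 0.0289, 0.2012]
orientation: [[0.92, 0.391, 0.0], [0.391, -0.92, 0.0], [0.0, -0.0, -1.0]]
contact_force: [-0.0, 0.5, -1.2]
finger_gap: 0.0097
grip_force: 25.0
```

Run:
```python
from k import *
look('w4',.551,.03,.15,.245,.03)
P=eyes.camera_params('wrist')
q=px('wrist','lock_rim');print(q,[atz('wrist',u,v,.094,P) for _,u,v in q])
q=px('wrist','key_collar');print(q,[atz('wrist',u,v,.180,P) for _,u,v in q])
print(sensors.state()['contact_force'])
for c in ['scene','side']:
    eyes.camera(c)
    for n,z in [('key_collar',.18),('lock_rim',.094)]:
        q=px(c,n);print(c,n,q,[atz(c,u,v,z) for _,u,v in q])
```

```text
8.675 [0.5509 0.0289 0.2012] yawy -1.1690738593230336 q7 -0.9005112868965792
3592 [0.5603 0.0334 0.2161] (552.3494262695312, 33.00495147705078) (28.839630126953125, 32.47636795043945) 83.78204345703125
tool shift cm [ 0.2968 -0.3213  0.0001] px 273.50334075723833 264.69181514476617
[(0.69, 279.1, 210.9)] [array([0.5527, 0.0257, 0.094 ])]
[(0.85, 274.3, 252.1)] [array([0.5514, 0.0295, 0.18  ])]
[-1.1347 -0.3778 -0.7988]
scene key_collar [(0.64, 257.4, 169.1)] [array([0.556 , 0.0341, 0.18  ])]
scene lock_rim [(0.93, 260.4, 194.8)] [array([0.5568, 0.0249, 0.094 ])]
side key_collar [(0.51, 281.1, 180.8)] [array([0.5573, 0.015 , 0.18  ])]
side lock_rim [(0.56, 275.4, 203.4), (0.46, 276.7, 170.4)] [array([0.5419, 0.0311, 0.094 ]), array([0.5932, 0.2711, 0.094 ])]
```

View pics/w4.png

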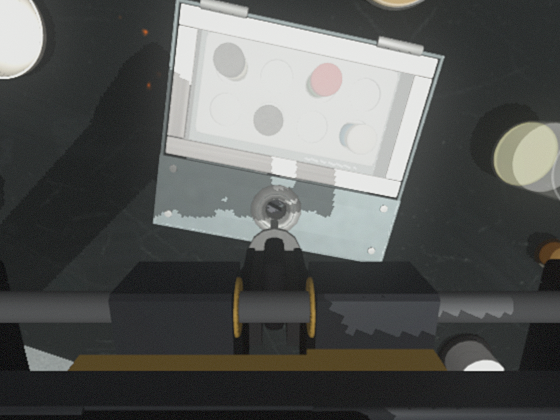

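The key is held above the lock. The ring is at about (276,208) and the bit tip at about (275,228). I'll crop it to refine the measurement.

Run:
```python
from h import *
np.set_printoptions(precision=4,suppress=True)
p=cv2.imread('pics/w4.png');P=eyes.camera_params('wrist');s=sensors.state()
c=cv2.resize(p[175:275,215:335],None,fx=6,fy=6,interpolation=2);cv2.imwrite('pics/w4c.png',c)
for X in [s['tcp_pos'],[*s['tcp_pos'][:2],.18],[*s['tcp_pos'][:2],.145],(.551,.03,.094),(.551,.026,.094)]:
    q=np.array(P['R'])@X+P['t'];print(X,P['cx']+P['fx']*q[0]/q[2],P['cy']+P['fy']*q[1]/q[2])
for u,v in [(276,206),(276,208),(276,210)]: print(atz('',u,v,.094,P))
```

```text
[0.5511 0.03   0.2011] 274.4854551108104 269.2286752202349
[np.float64(0.5510603283539381), np.float64(0.030022474426357942), 0.18] 274.43062936124966 253.03135298261745
[np.float64(0.5510603283539381), np.float64(0.030022474426357942), 0.145] 274.36080790561624 232.40380798682588
(0.551, 0.03, 0.094) 274.285297551087 211.291393838812
(0.551, 0.026, 0.094) 278.77993435824806 213.1385217065682
[0.5557 0.0305 0.094 ]
[0.5541 0.0298 0.094 ]
[0.5526 0.0291 0.094 ]
```

View pics/w4c.png

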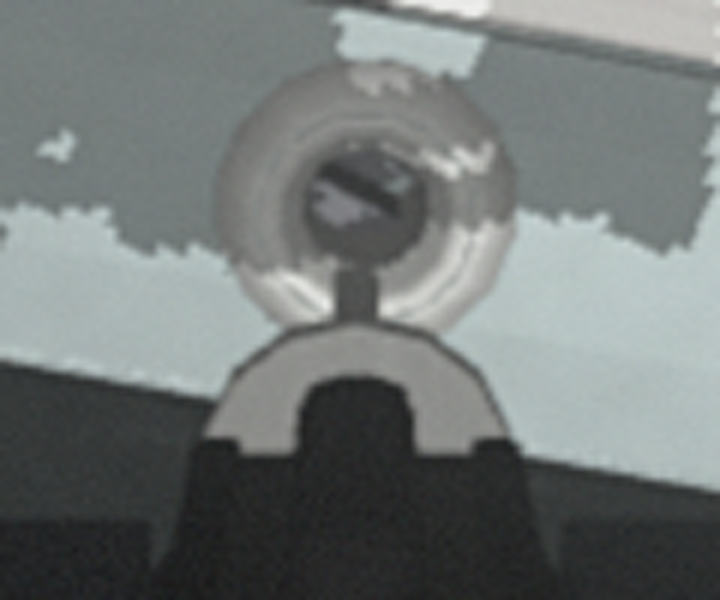

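The crop shows the driver's slot as a dark line from crop (325,165) to (395,210), about 1.2 rad from the lock's x. The lock's centre is within about 1 mm of the key's axis. I'll turn to just short of that angle and lower in.

Request:
arm_command --plan "0.05 0.1 0 0 0 -0.8 0.5;0.05 0.1 0 0 0 -0.8 0.5;0.05 0.1 1 0 0 -0.8 0.5;0.05 0.1 2 0 0 -0.8 0.5;0.05 0.1 3 0 0 -0.8 0.5;0.05 0.1 4 0 0 -0.8 0.5;0.05 0.1 4.8 0 0 -0.8 0.5;0.05 0.1 5.4 0 0 -0.8 0.5;0.05 0.1 5.7 0 0 -0.8 0.5;0.05 0.1 5.7 0 0 -0.8 0.5"

```text
time_s: 10.38
tcp_pos: [0.5525, 0.0291, 0.146]
orientation: [[0.359, 0.933, 0.001], [0.933, -0.359, 0.001], [0.002, 0.0, -1.0]]
contact_force: [-3.5, -0.8, 12.3]
finger_gap: 0.0097
grip_force: 25.0
```

Request:
arm_command --plan "0 0 -0.3 0 0 0 0.5;-0.06 -0.15 -0.3 0 0 0 0.5;-0.06 -0.15 -0.1 0 0 0 0.5;-0.06 -0.15 0.1 0 0 0 0.5;-0.06 -0.15 0.1 0 0 0 0.5"

```text
time_s: 11.0
tcp_pos: [0.5503, 0.0283, 0.1429]
orientation: [[0.359, 0.933, 0.0], [0.933, -0.359, -0.001], [-0.001, 0.001, -1.0]]
contact_force: [0.5, -2.6, 0.4]
finger_gap: 0.0095
grip_force: 25.0
```

Request:
arm_command --plan "-0.06 0.02 0 0 0 0 0.5;-0.06 0.02 0.3 0 0 0 0.5;-0.06 0.02 0.6 0 0 0 0.5;-0.06 0.02 0.6 0 0 0 0.5"

```text
time_s: 11.5
tcp_pos: [0.55, 0.0281, 0.1365]
orientation: [[0.359, 0.933, -0.0], [0.933, -0.359, -0.001], [-0.001, -0.0, -1.0]]
contact_force: [0.1, -3.4, -2.9]
finger_gap: 0.0095
grip_force: 25.0
```

Request:
arm_command --plan "-0.07 0.03 0 0 0 0 0.5;-0.07 0.03 0.2 0 0 0 0.5;-0.07 0.03 0.4 0 0 0 0.5;-0.07 0.03 0.4 0 0 0 0.5"

```text
time_s: 12.0
tcp_pos: [0.5503, 0.0279, 0.133]
orientation: [[0.359, 0.933, -0.0], [0.933, -0.359, 0.0], [0.0, -0.0, -1.0]]
contact_force: [-0.1, -2.5, -0.5]
finger_gap: 0.0099
grip_force: 25.0
```

Request:
arm_command --plan "-0.05 0.02 0.1 0 0 0 0.5;-0.05 0.02 0.2 0 0 0 0.5;-0.05 0.02 0.3 0 0 0 0.5;-0.05 0.02 0.3 0 0 0 0.5"

```text
time_s: 12.5
tcp_pos: [0.5503, 0.0277, 0.1299]
orientation: [[0.359, 0.933, -0.0], [0.933, -0.359, 0.0], [0.0, -0.0, -1.0]]
contact_force: [-0.1, -1.3, -1.1]
finger_gap: 0.0098
grip_force: 25.0
```

Request:
arm_command --plan "-0.02 0.01 0.1 0 0 0 0.5;-0.02 0.01 0.15 0 0 0 0.5;-0.02 0.01 0.15 0 0 0 0.5"

```text
time_s: 12.88
tcp_pos: [0.5503, 0.0275, 0.1285]
orientation: [[0.359, 0.933, -0.0], [0.933, -0.359, 0.0], [0.0, -0.0, -1.0]]
contact_force: [-0.4, -0.3, 0.1]
finger_gap: 0.0098
grip_force: 25.0
```

Request:
arm_command --plan "0 0 0.05 0 0 0 0.5;0 0 0.05 0 0 0 0.5;0 0 0.05 0 0 0 0.5"

```text
time_s: 13.25
tcp_pos: [0.5504, 0.0273, 0.1281]
orientation: [[0.359, 0.933, 0.0], [0.933, -0.359, 0.0], [0.0, -0.0, -1.0]]
contact_force: [-0.1, -0.7, -1.3]
finger_gap: 0.0097
grip_force: 25.0
```

Request:
arm_command --plan "0 0 0.05 0 0 0 0.5;0 0 0.1 0 0 0 0.5;0 0 0.1 0 0 0 0.5"

```text
time_s: 13.62
tcp_pos: [0.5506, 0.0272, 0.1273]
orientation: [[0.359, 0.933, 0.0], [0.933, -0.359, 0.0], [0.0, 0.0, -1.0]]
contact_force: [0.2, -0.2, 0.3]
finger_gap: 0.0099
grip_force: 25.0
```

Request:
arm_command --plan "0 0 0.05 0 0 0 0.5;0 0 0.1 0 0 0 0.5;0 0 0.1 0 0 0 0.5"

```text
time_s: 14.0
tcp_pos: [0.5506, 0.0272, 0.1262]
orientation: [[0.359, 0.933, 0.0], [0.933, -0.359, 0.0], [0.0, 0.0, -1.0]]
contact_force: [0.1, 1.1, 1.7]
finger_gap: 0.0099
grip_force: 25.0
```

```bash
python3 -c "
from h import *
for i in range(4):
    eyes.camera('side');print(sensors.state()['contact_force'],sensors.state()['tcp_pos'])"
```

```text
[-0.21944374 -0.18807891  1.79734375] [0.55056118 0.02714149 0.12623247]
[0.05804235 0.5453961  0.97694042] [0.55056603 0.02714162 0.12623264]
[ 0.44687661 -0.602808    2.31496251] [0.5505467  0.02713462 0.12621991]
[-0.0145442   0.34117479  2.11138225] [0.55055053 0.02711562 0.12621339]
```

Spring contact is about 3 N. Now a gentle turn search.

Request:
arm_command --plan "0 0 0 0 0 -0.06 0.5;0 0 0 0 0 -0.12 0.5;0 0 0 0 0 -0.18 0.5;0 0 0 0 0 -0.18 0.5"

```text
time_s: 14.7
tcp_pos: [0.5502, 0.0271, 0.1258]
orientation: [[0.187, 0.982, -0.0], [0.982, -0.187, 0.0], [0.0, -0.0, -1.0]]
contact_force: [0.1, 0.5, -1.0]
finger_gap: 0.0097
grip_force: 25.0
```

```bash
cat > f.py <<'E'
from h import *
F=[]
for i in range(4):
    eyes.camera('side');s=sensors.state();F.append([*s['contact_force'],*s['ft_torque']])
print(np.mean(F,0).round(2),s['tcp_pos'].round(4),np.arctan2(s['orientation'][1,0],s['orientation'][0,0])-.204,s['time_s'],s['joint_pos'][6])
E
python3 f.py
```

```text
[ 1.32 -0.25 -1.68 -0.09 -0.17  0.02] [0.5502 0.0271 0.1258] 1.1791930171250027 14.9 0.020334927285853042
```

The driver sprang up, so the slot is found. Lowering gently.

Request:
arm_command --plan "0 0 0.1 0 0 0 0.5;0 0 0.2 0 0 -0.03 0.5;0 0 0.3 0 0 0 0.5;0 0 0.4 0 0 -0.03 0.5;0 0 0.4 0 0 0 0.5"

```text
time_s: 15.52
tcp_pos: [0.5503, 0.027, 0.122]
orientation: [[0.187, 0.982, -0.0], [0.982, -0.187, 0.0], [0.0, -0.0, -1.0]]
contact_force: [0.9, 0.6, -1.3]
finger_gap: 0.0097
grip_force: 25.0
```

Dropping in freely. I'll continue.

Request:
arm_command --plan "0 0 0.15 0 0 0 0.5;0 0 0.3 0 0 -0.03 0.5;0 0 0.45 0 0 0 0.5;0 0 0.6 0 0 -0.03 0.5;0 0 0.6 0 0 0 0.5"

```text
time_s: 16.15
tcp_pos: [0.5503, 0.027, 0.1159]
orientation: [[0.187, 0.982, -0.0], [0.982, -0.187, 0.0], [0.0, -0.0, -1.0]]
contact_force: [1.1, -0.3, -1.8]
finger_gap: 0.0096
grip_force: 25.0
```

Request:
arm_command --plan "0 0 0.1 0 0 0 0.5;0 0 0.2 0 0 0 0.5;0 0 0.2 0 0 0 0.5"

```text
time_s: 16.52
tcp_pos: [0.5505, 0.0271, 0.1152]
orientation: [[0.186, 0.983, 0.0], [0.983, -0.186, 0.001], [0.001, -0.0, -1.0]]
contact_force: [-2.2, 0.6, 7.4]
finger_gap: 0.0099
grip_force: 25.0
```

The collar is on the rim at TCP z 0.115, where it should be. I'll ease the pressure and turn counter-clockwise.

Request:
arm_command --plan "0 0 -0.1 0 0 0 0.5;0 0 -0.1 0 0 -0.1 0.5;0 0 -0.1 0 0 -0.2 0.5;0 0 -0.1 0 0 -0.3 0.5;0 0 -0.1 0 0 -0.4 0.5;0 0 -0.1 0 0 -0.4 0.5"

```text
time_s: 17.27
tcp_pos: [0.5508, 0.0272, 0.1153]
orientation: [[-0.21, 0.978, 0.001], [0.978, 0.21, 0.001], [0.0, 0.001, -1.0]]
contact_force: [1.0, 0.6, 0.6]
finger_gap: 0.0099
grip_force: 25.0
```

```bash
python3 f.py
```

```text
[ 0.97  0.2   0.94  0.02 -0.2  -0.05] [0.5507 0.0273 0.1153] 1.5789003274734967 17.475 0.3693896836910719
```

Request:
arm_command --plan "0 0 0 0 0 -0.1 0.5;0 0 0 0 0 -0.2 0.5;0 0 0 0 0 -0.3 0.5;0 0 0 0 0 -0.38 0.5;0 0 0 0 0 -0.38 0.5"

```text
time_s: 18.1
tcp_pos: [0.5507, 0.0272, 0.1152]
orientation: [[-0.558, 0.83, 0.001], [0.83, 0.558, 0.0], [-0.0, 0.001, -1.0]]
contact_force: [0.5, 0.9, 1.4]
finger_gap: 0.0097
grip_force: 25.0
```

```bash
python3 f.py
python3 - <<'E'
from h import *
p,d=eyes.camera('wrist');P=eyes.camera_params('wrist')
p2,_=eyes.camera('side');p3,_=eyes.camera('scene')
c=lambda a,x,y:cv2.resize(a[y:y+90,x:x+120],(400,300),interpolation=2)
cv2.imwrite('pics/t.png',np.vstack([np.hstack([c(p2,235,150),c(p3,210,140)]),np.hstack([cv2.resize(p,(400,300)),np.zeros((300,400,3),np.uint8)])]))
vv,uu=np.mgrid[0:420,0:560]
X=np.stack([(uu-P['cx'])/P['fx']*d,(vv-P['cy'])/P['fy']*d,d],-1);W=(X-P['t'])@np.array(P['R'])
for dx in (.032,.05,.08,.11,.13):
  for dy in (-.08,.0,.08):
    x=.551+dx*np.cos(.204)-dy*np.sin(.204);y=.0285+dx*np.sin(.204)+dy*np.cos(.204)
    k=(d>0)&(np.hypot(W[...,0]-x,W[...,1]-y)<.005);print(dx,dy,np.median(W[k][:,2]).round(4) if k.any() else None)
E
```

```text
[ 0.73  0.87  1.68  0.08 -0.3   0.03] [0.5506 0.0272 0.1152] 1.9590540176726325 18.3 0.6950024716471931
0.032 -0.08 None
0.032 0.0 0.0796
0.032 0.08 0.0921
0.05 -0.08 None
0.05 0.0 0.0109
0.05 0.08 0.0905
0.08 -0.08 None
0.08 0.0 None
0.08 0.08 0.0893
0.11 -0.08 None
0.11 0.0 None
0.11 0.08 0.0878
0.13 -0.08 None
0.13 0.0 0.0876
0.13 0.08 0.0877
```

View pics/t.png

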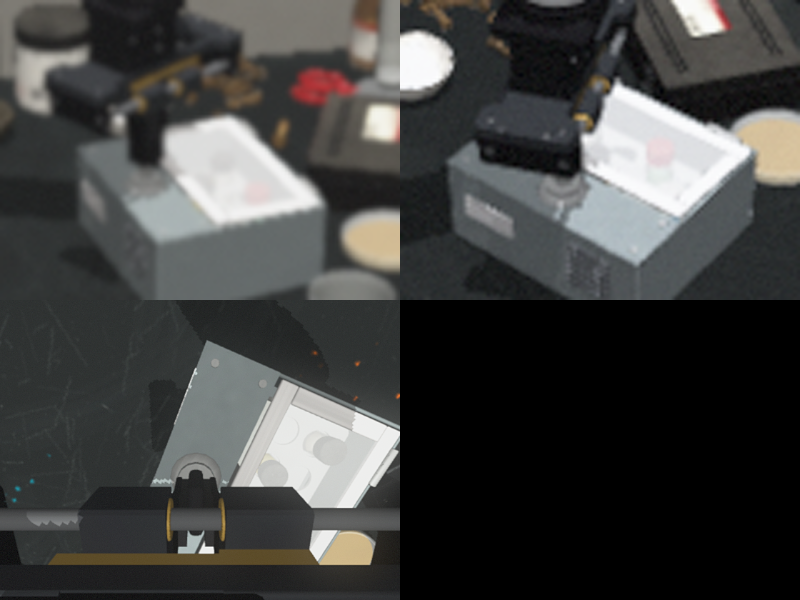

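The composite shows the key standing in the lock. The depth slope says the hatch's front edge is already up by a few mm. I'll turn a little more and remeasure.

```bash
cat > hz.py <<'E'
from h import *
p,d=eyes.camera('wrist');P=eyes.camera_params('wrist')
vv,uu=np.mgrid[0:420,0:560]
X=np.stack([(uu-P['cx'])/P['fx']*d,(vv-P['cy'])/P['fy']*d,d],-1);W=(X-P['t'])@np.array(P['R'])
for dx in (.01,.032,.04,.05,.08,.11):
    x=.551+dx*np.cos(.204)-.08*np.sin(.204);y=.0285+dx*np.sin(.204)+.08*np.cos(.204)
    k=(d>0)&(np.hypot(W[...,0]-x,W[...,1]-y)<.005);print(dx,np.median(W[k][:,2]).round(4) if k.any() else None)
cv2.imwrite('pics/hz.png',p)
E
python3 hz.py
```

```text
0.01 0.0871
0.032 0.0922
0.04 0.0918
0.05 0.0906
0.08 0.0892
0.11 0.0878
```

Request:
arm_command --plan "0 0 0 0 0 -0.06 0.5;0 0 0 0 0 -0.12 0.5;0 0 0 0 0 -0.12 0.5;0 0 0 0 0 -0.12 0.5"

```text
time_s: 19.0
tcp_pos: [0.5506, 0.0272, 0.1152]
orientation: [[-0.653, 0.757, 0.001], [0.757, 0.653, 0.0], [-0.0, 0.001, -1.0]]
contact_force: [1.1, 0.6, 2.3]
finger_gap: 0.01
grip_force: 25.0
```

```bash
python3 f.py; python3 hz.py
```

```text
[ 2.03  1.14  2.24  0.22 -0.52 -0.02] [0.5506 0.0272 0.1152] 2.0795389849022325 19.2 0.7990750165299997
0.01 0.0873
0.032 0.1021
0.04 0.1012
0.05 0.0985
0.08 0.0949
0.11 0.0907
```

The hatch is ajar, with a slope of about 0.146 rad. I'll turn slightly more for margin, then release and lift.

Request:
arm_command --plan "0 0 0 0 0 -0.04 0.5;0 0 0 0 0 -0.04 0.5;0 0 0 0 0 -0.04 2.4;0 0 0 0 0 -0.04 2.4;0 0 0 0 0 -0.04 2.4;0 0 0 0 0 -0.04 2.4"

```text
time_s: 20.0
tcp_pos: [0.55, 0.027, 0.1148]
orientation: [[-0.684, 0.73, -0.001], [0.73, 0.684, -0.0], [0.001, -0.001, -1.0]]
contact_force: [-0.5, -0.1, -0.2]
finger_gap: 0.0239
grip_force: 0.0
```

```bash
python3 f.py; python3 hz.py; python3 -c "
from h import *
print(sensors.state()['finger_gap'])"
```

```text
[-0.1  -0.22  0.08 -0.03  0.02 -0.01] [0.5503 0.0271 0.1151] 2.1198442525829306 20.2 0.8340113045562351
0.01 0.0872
0.032 0.1021
0.04 0.1013
0.05 0.0985
0.08 0.0949
0.11 0.0905
0.02362489984964267
```

Request:
arm_command --plan "0 0 -2 0 0 0 2.4;0 0 -5 0 0 0 2.4;0 0 -10 0 0 0 2.4;0 0 -15 0 0 0 2.4;0 0 -15 0 0 0 2.4;0 0 -15 0 0 0 2.4"

```text
time_s: 21.0
tcp_pos: [0.5498, 0.0272, 0.2646]
orientation: [[-0.684, 0.73, -0.001], [0.73, 0.684, 0.0], [0.001, -0.0, -1.0]]
contact_force: [0.1, -0.0, -0.3]
finger_gap: 0.024
grip_force: 0.0
```

```bash
python3 -c "
from k import *
look('w9',.551,.029,.135,.155,.03)"; python3 hz.py
python3 - <<'E'
from h import *
Z=dict(beaker_solvent=0,dropper_bottle=0,vial_violet=0,mortar=0)
eyes.camera('scene')
for n in Z:print(n,px('scene',n))
E
```

```text
21.0 [0.5498 0.0272 0.2646] yawy 0.7531576342462807 q7 0.7455724569953128
447 [0.5495 0.0292 0.1442] (550.4614868164062, 28.354665756225586) (9.648784637451172, 33.42243576049805) 43.08671188354492
tool shift cm [ 0.0448  0.1262 -0.    ] px 274.420581655481 204.36912751677852
0.01 0.0869
0.032 0.1018
0.04 0.1008
0.05 0.0986
0.08 0.0944
0.11 0.0901
beaker_solvent [(0.63, 350.2, 239.7)]
dropper_bottle [(0.67, 260.8, 193.3), (0.53, 353.9, 275.3)]
vial_violet [(0.8, 360.1, 317.7)]
mortar [(0.91, 162.4, 183.5), (0.42, 259.1, 192.4)]
```

View pics/w9.png

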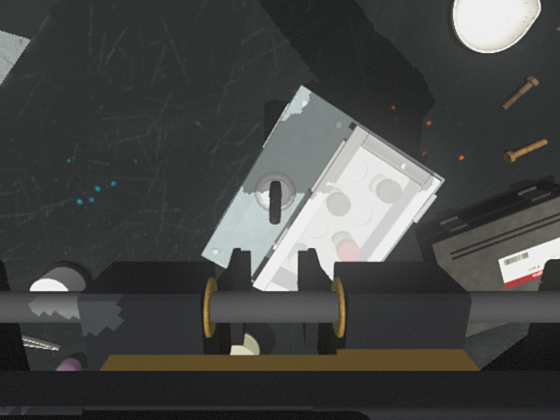

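The key stands upright in the lock at (275,202). Its grip top measures 0.144, against 0.146 when fully home, allowing for the 2 mm bias seen earlier. The hatch is ajar and the bystanders have not moved.

```bash
python3 -c "
from plant import job
print(job.sign_off())"
```

```text
the job is handed in; nothing more can be done
None
```

I handed the job in at about 21 s of the 58 s. The key stands fully home in the lock, turned counter-clockwise, the hatch is ajar at about 0.14 rad, and the beaker, dropper bottle, vial and mortar have not moved.

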